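# Draw the rolling pin out of the utensil box

### The arm

A 7-joint arm with a two-finger parallel gripper is mounted at the origin on the work surface; the furniture and walls round the work are solid. World frame = base frame: x ahead of the robot, y to its left, z up, the work surface at z = 0. Lengths are in mm, angles in rad, forces in N, time in s.
With the tool pointing down it reaches from about 400 to 850 mm from the base axis. Payload 10.4 kg.
Tool frame: the origin (TCP) lies midway between the tips of the shut fingers; the grasp point (between the pads) lies 19 mm behind it (manip.tcp_to_grasp is the distance from the TCP to the grasp point, in mm); z points along the fingers, y is the line along which they close (so a half turn about z gives the same grasp; the last joint's range is limited). The gripper opens to 87 mm and grips with 3 to 60 N. Pads are 19 mm wide; open, the fingers measure 117 mm over their backs; the gripper's body (75 mm by 190 mm) begins 51 mm behind the grasp point.
Start: joints at [-1.214, 0.332, -0.065, 1.46, 0.022, 1.35, -0.088], TCP at [231.699, 580.492, 190.676] pointing down, gripper open.
Joint ranges: [-2.6, 2.6], [-0.5, 2.12], [-1.47, 1.34], [0.16, 2.42], [-1.27, 4.41], [0.06, 2.06], [-2.6, 2.6]. Speed limits (rad/s): [2.22, 2.22, 2.79, 2.79, 3.14, 3.14, 3.14].

### API

Orientations are given as a unit quaternion [w, x, y, z].
In Python, from plant import sense, vision, manip gives the robot as it stands. The module is installed in compiled form; this text tells all that it offers.
- The arm moves only by the tool drive_tool, never from a script. Its argument "rows" is a list of rows, each an object with "dp": the shift along the world's x, y, z in parts of the range, where 1.0 means 60 cm, a list of three; "dr": the turn, a rotation vector about the world's x, y, z in fractions of the full range, 1 being 120 degrees, a list of three; "jaw": the finger opening in cm, from 0 to 8.7. A call has exactly 10 rows; each row is the pose to reach, as a shift and turn from the pose commanded when the call began; what a row does not reach only later rows make up. A row lasts 1/12 s, in which the tool goes at most 41.7 mm and 7.16 degrees, less where a joint would pass 70% of its speed; a pose out of reach is approached as far as the arm can. Shift and turn numbers lie between -1 and 1, and a call with a number outside is refused. A call with a gripper value outside its range is refused whole. The fingers move at their own pace and stop on an object; the grip force is fixed at half the most. Time passes only in rows, so rows that repeat a pose let the fingers close, or fill a call up. It gives the time, the measured TCP pose, the force, the opening and the grip force at its end, in the units of the state.
- sense(): the state, without advancing time (a new reading comes with each control period).
- vision.grab_frame(name): name is "side" or "top" or "wrist"; returns the picture (400x640x3 uint8, red, green, blue); there is no depth.
- vision.camera_model(name): a dict with "fovy" (degrees; the focal length in pixels is half the picture's height over the tangent of half this angle, whatever the lens; pixels are square), "cx", "cy" (the principal point, pixels), "pose" (4x4, takes a point from camera to world coordinates). Camera axes: x right, y up, looking along -z (the intrinsics and any distortion apply to the point x, -y, -z); pixel columns grow to the right and rows downward; lengths in mm; the calibration is good to about 2 mm. A picture is of the moment at which its call begins: read the wrist's pose just before it. camera_model takes no time and is no camera call; for the wrist camera it gives the pose at the moment of the call.
- manip.close_job(): hands the job in; it is judged then, once.
The state is a dict: "time_s": time; "qpos": joint angles; "qvel": joint speeds; "joint_torque": joint torques, N m; "position": TCP position; "ee_rot": TCP orientation; "wrist_force": force on the tool from outside, world axes, zero at the start; "moment": the same for the moment, N m; "opening": opening from 0.0 (shut) to 1.0 (fully open); "grasp_force": force on a finger pad.
Only numpy, scipy, OpenCV 4.12 (cv2) and the standard library are available. Lean on these libraries where they do the work, as an engineer would, in place of code of your own. Each camera call takes 0.05 s, during which the arm holds its last target. There are 200 camera calls.

### The job

Take the rolling pin out of the wooden utensil box. It is longer than the box's opening, so tilt it and bring one end out first, without wrenching it against the box and without shifting the shaker, jar and tin beside the box. Finish holding the pin still and level in the gripper, clear of everything and about 10 cm or more above the top of the box; do not put it down.

Things in the scene. Friction and masses are not known exactly. Their poses are not given: they have to be found in the camera images.
- utensil_box: Wooden utensil box, fixed. Outside 136 (x) x 356 (y, its long way) x 86 mm high, walls and floor 8 mm; the long walls dip to 46 mm high where |y| is under 90 mm; inside 120 x 340 mm. Origin: centre of its underside; z up. Inside, at y = +104 and -104 mm, two 8 mm thick rests (flat top z 30 mm; stops to z 50 mm where |x| > 40 mm) carry the pin's handles.
- box_opening (a point): Centre of the box's only opening, in the middle of its top, 86 mm above the worktop; axes as the box's. The opening is 120 (x) x 180 mm (y from -90 to +90), with low side walls. Beyond it each end is roofed by a fixed board, 8 mm thick (underside 78, top 86 mm above the worktop), out to the end wall.
- rolling_pin: Loose wooden rolling pin, 240 mm long along its own y, 130 to 250 g: round body 30 mm across and 120 mm long, round handles 18 mm across and 60 mm long at both ends. Origin: on its axis at mid-length (centre of mass). It lies on the rests, axis 39 mm above the worktop, nearly along the box's y, its ends hidden under the end covers. It may roll: only its y axis is meaningful.
- pin_left_end (a point): Centre of the pin's end face at its own y = +120 mm (the left end, seen from the robot, at the start).
- pin_right_end (a point): Centre of the pin's end face at its own y = -120 mm (the right end at the start).
- salt_shaker: Glass salt shaker, 44 mm across, 90 mm high, loose, standing by the left end of the box. Origin: centre of its underside. Leave it alone.
- spice_jar: Spice jar with a green cap, 46 mm across, 106 mm high, loose, standing behind the box. Origin: centre of its underside. Leave it alone.
- food_tin: Low food tin, 87 mm across, 40 mm high, loose, standing behind the box. Origin: centre of its underside. Leave it alone.
Things that resemble listed ones, but are neither listed nor needed, are in the scene too. Of the things like the rolling_pin, leave any that is pink; of the rest the larger one is meant.

How it is judged (in metres and radians):
On the way:
1. the pin is tilted through the opening: one end above the top of the box while the other is still inside, below the cover (((z of pin_left_end in the frame of utensil_box above 0.095 m and z of pin_right_end in the frame of utensil_box below 0.07 m and horizontal distance between rolling_pin and utensil_box below 0.12 m) or (z of pin_right_end in the frame of utensil_box above 0.095 m and z of pin_left_end in the frame of utensil_box below 0.07 m and horizontal distance between rolling_pin and utensil_box below 0.12 m))), for 0.05 s.
At the end, for the whole second after the job is handed in: Fingers hold the pin (over 1 N), still (under 20 mm/s, 0.15 rad/s), level within 15 degrees, both ends over 160 mm above the worktop (74 mm above the box top), touching neither box, shaker, jar nor tin; these three stand upright within 30 mm of where they stood (height (world z) of each of pin_left_end, pin_right_end above 0.16 m and angle between rolling_pin's own y axis and vertical between 1.31 and 1.83 rad and contact force between the fingers and rolling_pin above 1 N and contact force between rolling_pin and utensil_box below 0.1 N and linear speed of rolling_pin below 0.02 m/s and angular speed of rolling_pin below 0.15 rad/s and contact force between rolling_pin and salt_shaker below 0.1 N and contact force between rolling_pin and spice_jar below 0.1 N and contact force between rolling_pin and food_tin below 0.1 N and distance of each of salt_shaker, spice_jar, food_tin from where it was at the start of the episode below 0.03 m and angle between each of salt_shaker, spice_jar, food_tin's own z axis and vertical below 0.2 rad); the arm keeps its last pose, push and grip.
It fails at once if the pin is wrenched against the box (more than 60 N) (contact force between rolling_pin and utensil_box above 60 N).
It fails at once if the salt shaker is shifted by more than 30 mm or knocked over (distance of salt_shaker from where it was at the start of the episode above 0.03 m or angle between salt_shaker's own z axis and vertical above 0.5 rad).
It fails at once if the spice jar is shifted by more than 30 mm or knocked over (distance of spice_jar from where it was at the start of the episode above 0.03 m or angle between spice_jar's own z axis and vertical above 0.5 rad).
It fails at once if the food tin is shifted by more than 30 mm or knocked over (distance of food_tin from where it was at the start of the episode above 0.03 m or angle between food_tin's own z axis and vertical above 0.5 rad).
It also fails if it takes over 38 s, if anything falls off the work surface, if the arm or the gripper's body presses on something with over 40 N, if the wrist force passes 120 N, or if a joint passes its speed limit or range.

## Working session

There is one attempt and no reset: what is moved stays moved. The work goes in short steps, Python scripts to look and compute and a tool call to move; the robot and the scene stay as the last step left them, time stands still between calls to the robot, and variables do not carry over. Pictures are saved under pics/ and viewed, at most 10 in all, crops included, and the job is handed in when it is done.

Besides the shell and the picture viewer there is one more tool, called after "Emit:" as name(argument=value, ...), one argument or row to a line, values as JSON. drive_tool: Moves the arm, as the interface text tells. Its arguments: {"type":"object","properties":{"rows":{"type":"array"}},"required":["rows"]}

```bash
mkdir -p pics
python3 - <<'E'
from plant import sense, vision, manip
import cv2, numpy as np
s=sense(); print(s)
for n in ("top","side"):
    im=vision.grab_frame(n); cv2.imwrite(f"pics/{n}0.png",im[:,:,::-1]); m=vision.camera_model(n); print(n,m)
E
```

```text
{'time_s': 0.0, 'qpos': array([-1.21360277,  0.33286728, -0.06470927,  1.46092301,  0.02158776,
        1.34992782, -0.08851033]), 'qvel': array([ 0.00120937, -0.00192869,  0.00079168, -0.00019602, -0.00094496,
       -0.00195162, -0.00060323]), 'joint_torque': array([ 4.51810856e-04, -6.23261046e+01,  2.48829753e-02, -3.89905715e+01,
       -6.12583640e-02,  3.98975029e-02,  1.69563787e-04]), 'position': array([231.54233708, 580.05912034, 189.86561415]), 'ee_rot': array([-1.09276359e-04,  1.88749452e-01,  9.82025016e-01, -7.06823330e-04]), 'wrist_force': array([ 0.24851855,  0.35266698, -0.12007762]), 'moment': array([-0.01793699,  0.00661771, -0.03608371]), 'grasp_force': 0.0, 'opening': 1.001557590632564}
top {'fovy': 48.643840901134325, 'cx': 324.26836400919376, 'cy': 202.95536648649485, 'pose': array([[ 8.17389983e-02,  9.72055074e-01, -2.20062876e-01,
         2.09954903e+02],
       [-9.96649129e-01,  7.90474298e-02, -2.10242013e-02,
        -4.06512303e+01],
       [-3.04127684e-03,  2.21043971e-01,  9.75259101e-01,
         1.17881570e+03],
       [ 0.00000000e+00,  0.00000000e+00,  0.00000000e+00,
         1.00000000e+00]])}
side {'fovy': 47.60096598981577, 'cx': 320.75270245453027, 'cy': 193.704884922814, 'pose': array([[ 9.87679549e-01,  1.06999224e-01, -1.14194021e-01,
         3.34178600e+02],
       [-1.56078040e-01,  6.20631763e-01, -7.68411257e-01,
        -9.83662730e+02],
       [-1.13469719e-02,  7.76767263e-01,  6.29685529e-01,
         8.63604451e+02],
       [ 0.00000000e+00,  0.00000000e+00,  0.00000000e+00,
         1.00000000e+00]])}
```

View pics/top0.png

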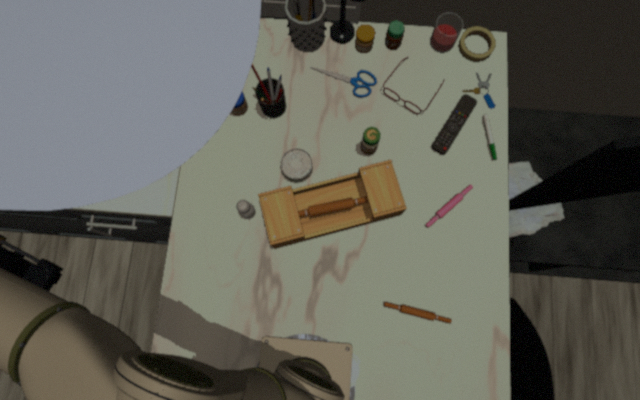

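View pics/side0.png

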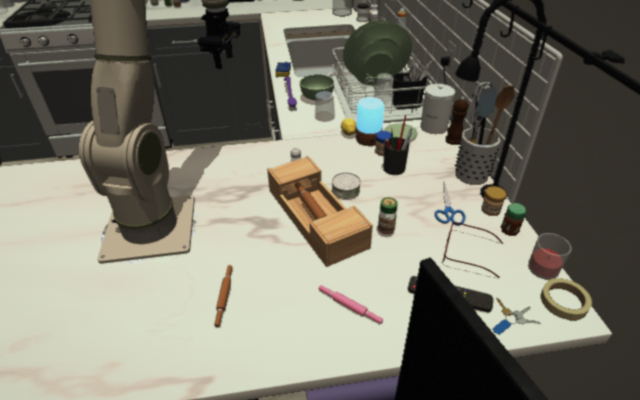

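The top view shows three pin-like things: brown in the box at (332,207), pink at (449,206), and a thinner brown one loose on the table at (417,312). The one in the box is the larger non-pink one and is the one meant. The shaker is at (245,208), the tin at (297,165) and the jar at (371,138). I'll confirm in a crop and measure.

```bash
cat > h.py <<'E'
import cv2, numpy as np
from plant import sense, vision, manip
def ray(m,uv):
    f=200/np.tan(np.radians(m['fovy']/2)); u,v=uv; P=np.array(m['pose'])
    return P[:3,3], P[:3,:3]@np.array([(u-m['cx'])/f,-(v-m['cy'])/f,-1])
def onz(m,uv,z):
    o,d=ray(m,uv); return o+d*(z-o[2])/d[2]
def proj(m,p):
    f=200/np.tan(np.radians(m['fovy']/2)); P=np.array(m['pose']); c=P[:3,:3].T@(np.array(p)-P[:3,3])
    return np.array([m['cx']+f*c[0]/-c[2], m['cy']-f*c[1]/-c[2]])
def tri(m1,a,m2,b):
    o1,d1=ray(m1,a);o2,d2=ray(m2,b)
    t=np.linalg.lstsq(np.c_[d1,-d2],o2-o1,rcond=None)[0]
    p,q=o1+d1*t[0],o2+d2*t[1]; return (p+q)/2,np.linalg.norm(p-q)
E
python3 - <<'E'
from h import *
out=[]
for n,(x,y,w,h) in (("top",(225,120,200,140)),("side",(255,140,160,130))):
    im=cv2.imread(f"pics/{n}0.png"); m=vision.camera_model(n)
    c=im[y:y+h,x:x+w]; hsv=cv2.cvtColor(c,cv2.COLOR_BGR2HSV)
    wood=cv2.inRange(hsv,(5,60,50),(25,255,255))
    pin=cv2.inRange(hsv,(3,150,40),(13,255,190))
    for nm,k in (("wood",wood),("pin",pin)):
        cs=sorted(cv2.findContours(k,cv2.RETR_EXTERNAL,cv2.CHAIN_APPROX_NONE)[0],key=cv2.contourArea)[::-1][:2]
        for q in cs:
            r=cv2.minAreaRect(q); print(n,nm,cv2.contourArea(q),np.round(cv2.boxPoints(r)+[x,y],1).tolist(), np.round(np.array(r[0])+[x,y],1))
            if nm=="pin":print(" z39:",[onz(m,p+[x,y],39).round(0)[:2].tolist() for p in cv2.boxPoints(r)])
            if nm=="wood" and n=="top": print(" z86",[onz(m,p+[x,y],86).round(0)[:2].tolist() for p in cv2.boxPoints(r)])
    s=3.9 if n=="top" else 4
    out.append(cv2.resize(c,None,fx=s,fy=s,interpolation=cv2.INTER_CUBIC))
    cv2.imwrite(f"pics/crop_{n}.png",out[-1])
E
```

```text
top wood 7418.5 [[255.3, 193.7], [393.0, 157.5], [407.6, 213.1], [270.0, 249.3]] [331.5 203.4]
 z86 [[466.0, 160.0], [591.0, -185.0], [448.0, -228.0], [329.0, 107.0]]
top wood 43.5 [[367.0, 130.0], [375.0, 130.0], [375.0, 139.0], [367.0, 139.0]] [371.  134.5]
 z86 [[662.0, -113.0], [663.0, -134.0], [638.0, -135.0], [637.0, -115.0]]
top pin 28.0 [[306.3, 208.5], [323.0, 204.0], [325.4, 212.7], [308.7, 217.3]] [315.9 210.6]
 z39: [[448.0, 30.0], [464.0, -13.0], [441.0, -21.0], [426.0, 21.0]]
top pin 24.5 [[329.0, 205.0], [340.6, 199.2], [344.2, 206.4], [332.6, 212.2]] [336.6 205.7]
 z39: [[463.0, -29.0], [481.0, -58.0], [462.0, -69.0], [444.0, -40.0]]
side wood 5913.0 [[257.9, 175.6], [307.5, 138.4], [382.3, 238.0], [332.7, 275.2]] [320.1 206.8]
side wood 207.0 [[377.4, 233.4], [378.7, 216.8], [394.5, 218.0], [393.2, 234.6]] [385.9 225.7]
side pin 249.5 [[299.8, 195.9], [307.7, 190.2], [325.1, 214.2], [317.2, 219.9]] [312.4 205. ]
 z39: [[423.0, 23.0], [449.0, 45.0], [482.0, -67.0], [457.0, -87.0]]
side pin 35.5 [[293.7, 184.6], [297.7, 181.4], [303.5, 188.6], [299.5, 191.8]] [298.6 186.6]
 z39: [[411.0, 78.0], [425.0, 92.0], [438.0, 55.0], [424.0, 42.0]]
```

View pics/crop_top.png

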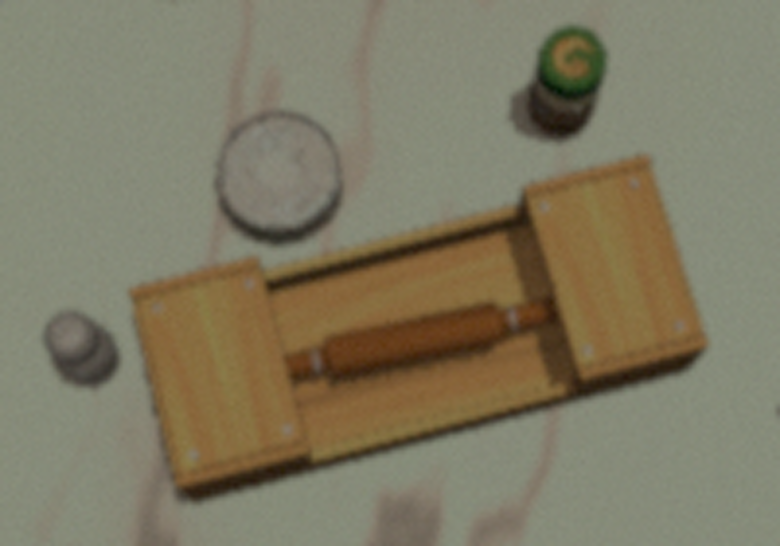

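View pics/crop_side.png

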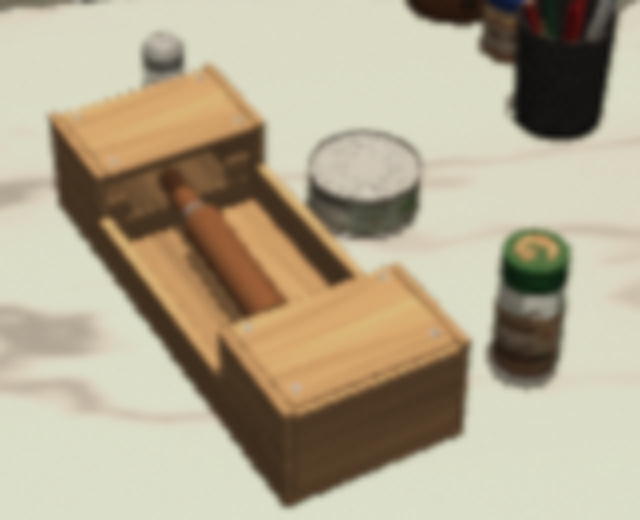

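The top crop confirms the box with covers left (133,290)-(308,460) and right (525,188)-(705,345). The brown pin has its body from (328,357) to (503,325), and its handles go under both covers. I'll turn these into world coordinates.

Run:
```python
from h import *
T,S=vision.camera_model("top"),vision.camera_model("side")
t=lambda a:[(a[0]+.5)/3.9-.5+225,(a[1]+.5)/3.9-.5+120]
s=lambda a:[(a[0]+.5)/4-.5+255,(a[1]+.5)/4-.5+140]
# local corners: LT=(+x,+y)
L=np.array([[68,178],[68,-178],[-68,-178],[-68,178]],float)
a=np.array([onz(T,t(p),86)[:2] for p in [(133,290),(648,155),(705,345),(183,487)]])
b=np.array([onz(S,s(p),86)[:2] for p in [(208,68),(470,345),(290,412),(52,118)]])
# +x side: back (image up in top; right in side)
b=np.array([onz(S,s(p),86)[:2] for p in [(208,68),(395,265),(470,345),(290,412),(52,118)]])[[0,2,3,4]]
for nm,w in (("top",a),("side",b),("mean",(a+b)/2)):
    c=w.mean(0); U,D,V=np.linalg.svd(L.T@(w-c)); R=(U@V).T
    yaw=np.degrees(np.arctan2(R[1,0],R[0,0])); print(nm,c.round(1),yaw.round(2),"res",(w-c-L@R.T).round(1).tolist())
C,Rm=c,R
tl=lambda p:((p[:2]-C)@Rm).round(1)
for nm,p in (("bodyL",(328,357)),("bodyR",(503,325)),("hL",(290,366)),("hR",(552,312))):
    w=onz(T,t(p),39); print(nm,w.round(0),"box",tl(w))
for nm,p in (("s bodyL",(196,212)),("s bodyR?",(262,300)),("s hL",(172,180))):
    w=onz(S,s(p),39); print(nm,w.round(0),"box",tl(w))
for nm,p,q,z in (("shaker",(70,332),(162,45),85),("jar",(572,58),(537,243),106),("tin",(280,165),(365,160),40)):
    w=onz(T,t(p),z);v=onz(S,s(q),z); print(nm,w.round(0),v.round(0),tl(w))
print(manip.tcp_to_grasp, sense()['ee_rot'])
```

```text
top [463.2 -36.5] 19.91 res [[-0.1, -3.0], [-1.9, 1.4], [0.0, 4.7], [2.0, -3.1]]
side [460.9 -37.8] 20.08 res [[-2.8, -3.9], [-4.1, -1.1], [3.0, 6.6], [3.9, -1.6]]
mean [462.  -37.1] 20.0 res [[-1.5, -3.4], [-3.0, 0.2], [1.5, 5.6], [3.0, -2.4]]
bodyL [442.  23.  39.] box [ 1.4 63.3]
bodyR [473. -93.  39.] box [ -8.5 -56.7]
hL [434.  48.  39.] box [ 2.2 89.6]
hR [ 485. -126.   39.] box [ -8.6 -91.2]
s bodyL [436.  36.  39.] box [ 0.1 77.7]
s bodyR? [468. -67.  39.] box [ -4.7 -29.8]
s hL [423.  76.  39.] box [  2.  120.2]
shaker [435. 189.  85.] [430. 188.  85.] [ 52.2 221.5]
jar [ 642. -123.  106.] [ 642. -116.  106.] [ 139.6 -142.7]
tin [574.  68.  40.] [568.  75.  40.] [141.   60.6]
18.700000000000003 [-9.95144677e-05  1.88739231e-01  9.82027029e-01 -6.37432978e-04]
```

Box centre is about (462,-37) with yaw 20°. Pin centre is about (457,-35), axis yaw about 15°, z 39. My plan:
- Grip at the middle and lift to axis z of about 54.
- Slide 40 mm left.
- Tilt the right end up 20° while rising, and draw it out to the right.
- Level it high above the box.

First I'll travel to hover.

Units first: shifts go in shares of 60 cm and turns go in shares of 120 degrees. So -31.5 cm is -0.525, -28 cm is -0.4667, -37 degrees is -0.3083.

Emit:
drive_tool(
  rows=[
    {"dp": [0.05, -0.0333, 0], "dr": [0, 0, -0.025], "jaw": 6},
    {"dp": [0.1, -0.0833, 0], "dr": [0, 0, -0.05], "jaw": 6},
    {"dp": [0.15, -0.1333, 0], "dr": [0, 0, -0.0833], "jaw": 6},
    {"dp": [0.2, -0.1833, 0], "dr": [0, 0, -0.1167], "jaw": 6},
    {"dp": [0.2333, -0.2333, 0], "dr": [0, 0, -0.15], "jaw": 6},
    {"dp": [0.2667, -0.2917, 0], "dr": [0, 0, -0.1833], "jaw": 6},
    {"dp": [0.3, -0.35, 0], "dr": [0, 0, -0.2167], "jaw": 6},
    {"dp": [0.3333, -0.4083, 0], "dr": [0, 0, -0.25], "jaw": 6},
    {"dp": [0.3583, -0.4667, 0], "dr": [0, 0, -0.2833], "jaw": 6},
    {"dp": [0.375, -0.525, 0], "dr": [0, 0, -0.3083], "jaw": 6},
  ],
)

```text
time_s: 0.93
position: [457.7, 263.1, 190.3]
ee_rot: [0.0, 0.493, 0.87, -0.0]
wrist_force: [0.9, 1.1, 0.9]
opening: 0.691
grasp_force: 0.0
```

Converted, -30 cm is -0.5, -29 cm is -0.4833, -16 degrees is -0.1333.

Emit:
drive_tool(
  rows=[
    {"dp": [0.0067, -0.0583, 0], "dr": [0, 0, -0.0167], "jaw": 6},
    {"dp": [0.0067, -0.1167, 0], "dr": [0, 0, -0.0333], "jaw": 6},
    {"dp": [0.0067, -0.1833, 0], "dr": [0, 0, -0.05], "jaw": 6},
    {"dp": [0.005, -0.25, 0], "dr": [0, 0, -0.0667], "jaw": 6},
    {"dp": [0.0033, -0.3167, 0], "dr": [0, 0, -0.0833], "jaw": 6},
    {"dp": [0.0017, -0.3833, 0], "dr": [0, 0, -0.1], "jaw": 6},
    {"dp": [0.0017, -0.4417, 0], "dr": [0, 0, -0.1167], "jaw": 6},
    {"dp": [0.0017, -0.4833, 0], "dr": [0, 0, -0.1333], "jaw": 6},
    {"dp": [0.0017, -0.5, 0], "dr": [0, 0, -0.1333], "jaw": 6},
    {"dp": [0.0017, -0.5, 0], "dr": [0, 0, -0.1333], "jaw": 6},
  ],
)

```text
time_s: 1.77
position: [457.5, -36.7, 190.7]
ee_rot: [0.0, 0.608, 0.794, 0.0]
wrist_force: [-0.1, 0.0, 0.6]
opening: 0.688
grasp_force: 0.0
```

Run:
```python
from h import *
m=vision.camera_model("wrist"); im=vision.grab_frame("wrist"); b=im[:,:,::-1].copy()
for p in [(457.5,-36.7,39)]: print("tcp proj",proj(m,p).round(1))
hsv=cv2.cvtColor(b,cv2.COLOR_BGR2HSV); 
cv2.imwrite("pics/w0.png",b)
print(m['pose'].round(2), hsv[tuple(proj(m,(457.5,-36.7,39))[::-1].astype(int).clip(0,399))])
```

```text
tcp proj [319.8 172.9]
[[ 9.7000e-01 -2.5000e-01 -8.0000e-02  4.3614e+02]
 [ 2.6000e-01  9.2000e-01  2.8000e-01  4.1410e+01]
 [ 0.0000e+00 -2.9000e-01  9.6000e-01  3.8530e+02]
 [ 0.0000e+00  0.0000e+00  0.0000e+00  1.0000e+00]] [ 14 142  77]
```

View pics/w0.png

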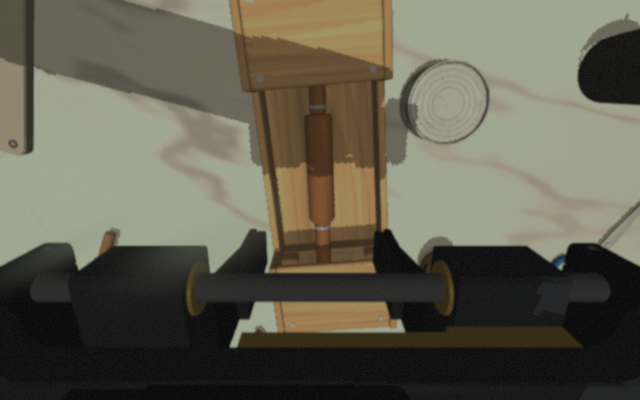

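The wrist view shows the pin body from about (318,113) to (321,222), with the handles and white rings at (317,106) and (322,229), nearly upright in the image. The fingers straddle it. I'll compute the refinement.

Run:
```python
from h import *
m=vision.camera_model("wrist")
A,B=onz(m,(318,114),45)[:2],onz(m,(321,221),45)[:2]
print(A,B,(A+B)/2,np.linalg.norm(A-B),np.degrees(np.arctan2(-(A-B)[0],(A-B)[1])))
A,B=onz(m,(317,106),40)[:2],onz(m,(322,229),40)[:2]
print(A,B,(A+B)/2,np.linalg.norm(A-B),np.degrees(np.arctan2(-(A-B)[0],(A-B)[1])))
C=np.array([462,-37]);a=np.radians(20);print(((A+B)/2-C)@np.array([[np.cos(a),-np.sin(a)],[np.sin(a),np.cos(a)]]))
# opening edges at z86: left cover edge, right cover edge; their rows at image
for p in [(252,91),(390,78),(272,268),(380,262)]: print(onz(m,p,86).round(1))
print(sense()['position'])
```

```text
[438.95292916  27.09841605] [473.51767653 -87.62813845] [456.23530285 -30.2648612 ] 119.82029906513097 16.766472048730407
[435.85395315  34.45910859] [477.87346114 -99.0165216 ] [456.86370714 -32.2787065 ] 139.93349459027414 17.474540779506366
[-3.21175902  6.19328028]
[376.1  32.9  86. ]
[492.3  75.8  86. ]
[ 432.8 -137.2   86. ]
[ 541.5 -100.4   86. ]
[457.59809836 -34.51426666 190.57218847]
```

Converted, -16.8 cm is -0.28, 0.25 cm is 0.0042, 2 degrees is 0.0167.

Emit:
drive_tool(
  rows=[
    {"dp": [0, 0.0017, -0.025], "dr": [0, 0, 0.0083], "jaw": 6},
    {"dp": [0, 0.0042, -0.0667], "dr": [0, 0, 0.0167], "jaw": 6},
    {"dp": [0, 0.0042, -0.1083], "dr": [0, 0, 0.0167], "jaw": 6},
    {"dp": [0, 0.0042, -0.15], "dr": [0, 0, 0.0167], "jaw": 6},
    {"dp": [0, 0.0042, -0.1917], "dr": [0, 0, 0.0167], "jaw": 6},
    {"dp": [0, 0.0042, -0.225], "dr": [0, 0, 0.0167], "jaw": 6},
    {"dp": [0, 0.0042, -0.25], "dr": [0, 0, 0.0167], "jaw": 6},
    {"dp": [0, 0.0042, -0.27], "dr": [0, 0, 0.0167], "jaw": 6},
    {"dp": [0, 0.0042, -0.28], "dr": [0, 0, 0.0167], "jaw": 6},
    {"dp": [0, 0.0042, -0.28], "dr": [0, 0, 0.0167], "jaw": 6},
  ],
)

```text
time_s: 2.65
position: [456.8, -30.4, 21.4]
ee_rot: [-0.001, 0.592, 0.806, -0.001]
wrist_force: [-0.1, 0.1, 0.6]
opening: 0.691
grasp_force: 0.0
```

Emit:
drive_tool(
  rows=[
    {"dp": [0, 0, 0], "dr": [0, 0, 0], "jaw": 5},
    {"dp": [0, 0, 0], "dr": [0, 0, 0], "jaw": 4},
    {"dp": [0, 0, 0], "dr": [0, 0, 0], "jaw": 3.5},
    {"dp": [0, 0, 0], "dr": [0, 0, 0], "jaw": 3.2},
    {"dp": [0, 0, 0], "dr": [0, 0, 0], "jaw": 3},
    {"dp": [0, 0, 0], "dr": [0, 0, 0], "jaw": 2.5},
    {"dp": [0, 0, 0], "dr": [0, 0, 0], "jaw": 1.5},
    {"dp": [0, 0, 0], "dr": [0, 0, 0], "jaw": 1},
    {"dp": [0, 0, 0], "dr": [0, 0, 0], "jaw": 1},
    {"dp": [0, 0, 0], "dr": [0, 0, 0], "jaw": 1},
  ],
)

```text
time_s: 3.48
position: [457.7, -32.0, 22.7]
ee_rot: [0.0, 0.593, 0.805, 0.0]
wrist_force: [0.6, 0.9, 0.1]
opening: 0.136
grasp_force: 0.0
```

The fingers closed to about 12 mm with no force, so the pin is not between them. I'll look.

Run:
```python
from h import *
print(sense()['opening'],sense()['grasp_force'])
w=vision.grab_frame("wrist"); s=vision.grab_frame("side")[130:280,240:420]
print(proj(vision.camera_model("wrist"),(457,-32,39)), proj(vision.camera_model("side"),(457,-32,39)))
a=cv2.resize(w,(480,300)); b=cv2.resize(s,(320,267)); c=np.zeros((567,480,3),np.uint8);c[:300]=a;c[300:,:320]=b
cv2.imwrite("pics/w1.png",c[:,:,::-1])
```

```text
0.13583064212501483 0.0
[318.90310433 235.04071215] [314.34515473 206.88374202]
```

View pics/w1.png

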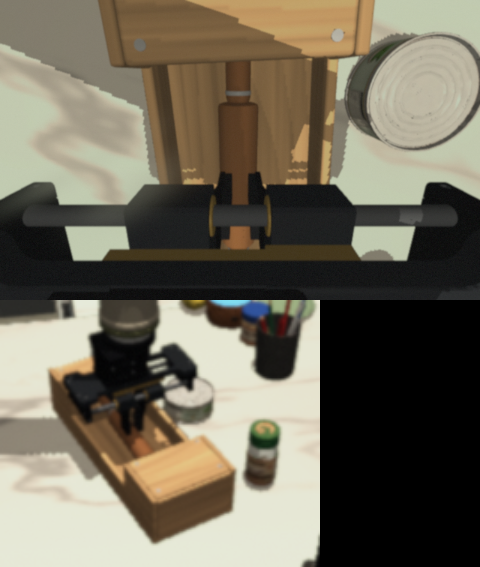

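Run:
```python
from h import *
w=vision.grab_frame("wrist"); s=vision.grab_frame("side")
mw,ms=vision.camera_model("wrist"),vision.camera_model("side")
for z in (22,41,54,90): print(z,proj(mw,(457.5,-32,z)).round(),proj(ms,(457.5,-32,z)).round(1))
a=cv2.resize(w[200:350,240:400],None,fx=3.4,fy=3.4,interpolation=2)[:,:400]; a=cv2.resize(w[200:360,250:390],(399,456),interpolation=2)
b=cv2.resize(s[150:230,280:350],(399,456),interpolation=2)
cv2.imwrite("pics/w2.png",np.hstack([a,b])[:,:,::-1])
t=vision.grab_frame("top");cv2.imwrite("pics/t2.png",t[:,:,::-1])
print(sense()['opening'],sense()['position'],sense()['qpos'])
```

```text
22 [320. 225.] [314.6 211.4]
41 [320. 237.] [314.5 206.3]
54 [320. 246.] [314.4 202.8]
90 [320. 282.] [314.1 192.6]
0.11767691458838037 [457.68004135 -32.01717648  22.66048818] [-0.51051359  0.14867896  0.5151426   2.09468918 -0.09197027  0.91929456
  0.35661457]
```

View pics/w2.png

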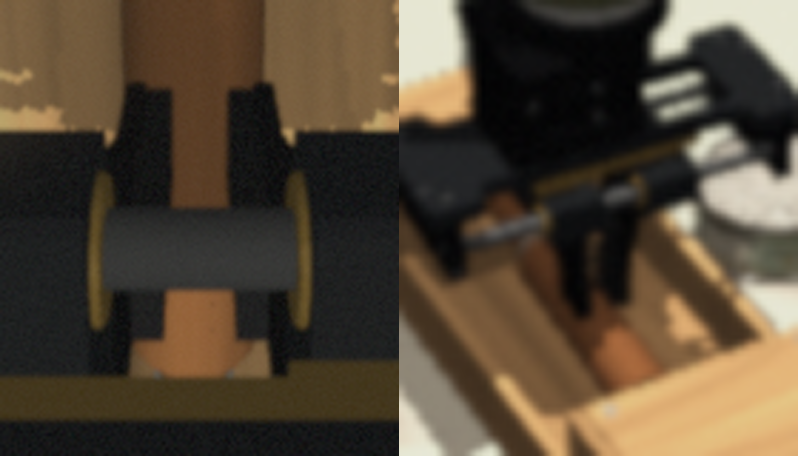

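The fingers have closed above the pin, with tips at side px about (315,203) against a projected (314.6,211.4) for z 22. The real tips seem higher than the reported TCP, so I'll measure by how much.

Run:
```python
from h import *
mw,ms=vision.camera_model("wrist"),vision.camera_model("side")
a=np.radians(17); n=np.array([-np.sin(a),np.cos(a),0]); c=np.array([457.6,-32,0])
for m,uv in ((mw,(320,230)),(ms,(315.6,203.5))):
    o,d=ray(m,uv)
    for off in (-9.5,0,9.5):
        t=(off-(o-c)@n)/(d@n); print(uv,off,(o+d*t).round(1))
print(mw['fovy'],proj(mw,(457.6,-32,54)))
```

```text
(320, 230) -9.5 [460.6 -41.    9. ]
(320, 230) 0 [457.7 -32.   30.9]
(320, 230) 9.5 [454.9 -22.9  52.8]
(315.6, 203.5) -9.5 [459.5 -41.3  58.8]
(315.6, 203.5) 0 [460.9 -31.   50. ]
(315.6, 203.5) 9.5 [462.3 -20.6  41.1]
64.54672345024773 [319.85793738 246.32512081]
```

Both views put the tips at z about 53–58, roughly 33 mm above the reported TCP. I'll reopen, shift 10 mm toward the right end for clearance, and go lower in force-checked steps.

Converted, -1 cm is -0.0167, -0.6 cm is -0.01.

Emit:
drive_tool(
  rows=[
    {"dp": [0, 0, 0.0033], "dr": [0, 0, 0], "jaw": 6},
    {"dp": [0, 0, 0.0033], "dr": [0, 0, 0], "jaw": 6},
    {"dp": [0, 0, 0.0033], "dr": [0, 0, 0], "jaw": 6},
    {"dp": [0, 0, 0.0033], "dr": [0, 0, 0], "jaw": 6},
    {"dp": [0.0017, -0.005, 0.0033], "dr": [0, 0, 0], "jaw": 6},
    {"dp": [0.0033, -0.01, 0.0033], "dr": [0, 0, 0], "jaw": 6},
    {"dp": [0.005, -0.0167, 0.0017], "dr": [0, 0, 0], "jaw": 6},
    {"dp": [0.005, -0.0167, -0.005], "dr": [0, 0, 0], "jaw": 6},
    {"dp": [0.005, -0.0167, -0.01], "dr": [0, 0, 0], "jaw": 6},
    {"dp": [0.005, -0.0167, -0.01], "dr": [0, 0, 0], "jaw": 6},
  ],
)

```text
time_s: 4.57
position: [460.1, -42.1, 15.8]
ee_rot: [-0.0, 0.593, 0.805, -0.0]
wrist_force: [-0.5, 0.8, -0.4]
opening: 0.68
grasp_force: 0.0
```

Converted, -0.7 cm is -0.0117, -0.6 cm is -0.01.

Emit:
drive_tool(
  rows=[
    {"dp": [0, 0, -0.0017], "dr": [0, 0, 0], "jaw": 6},
    {"dp": [0, 0, -0.0033], "dr": [0, 0, 0], "jaw": 6},
    {"dp": [0, 0, -0.005], "dr": [0, 0, 0], "jaw": 6},
    {"dp": [0, 0, -0.0067], "dr": [0, 0, 0], "jaw": 6},
    {"dp": [0, 0, -0.0083], "dr": [0, 0, 0], "jaw": 6},
    {"dp": [0, 0, -0.01], "dr": [0, 0, 0], "jaw": 6},
    {"dp": [0, 0, -0.0117], "dr": [0, 0, 0], "jaw": 6},
    {"dp": [0, 0, -0.0117], "dr": [0, 0, 0], "jaw": 6},
    {"dp": [0, 0, -0.0117], "dr": [0, 0, 0], "jaw": 6},
    {"dp": [0, 0, -0.0117], "dr": [0, 0, 0], "jaw": 6},
  ],
)

```text
time_s: 5.4
position: [460.7, -42.0, 9.7]
ee_rot: [0.0, 0.593, 0.805, 0.0]
wrist_force: [-0.5, 0.2, 1.0]
opening: 0.689
grasp_force: 0.0
```

Converted, -0.6 cm is -0.01, -0.5 cm is -0.0083.

Emit:
drive_tool(
  rows=[
    {"dp": [0, 0, -0.0017], "dr": [0, 0, 0], "jaw": 6},
    {"dp": [0, 0, -0.0033], "dr": [0, 0, 0], "jaw": 6},
    {"dp": [0, 0, -0.005], "dr": [0, 0, 0], "jaw": 6},
    {"dp": [0, 0, -0.0067], "dr": [0, 0, 0], "jaw": 6},
    {"dp": [0, 0, -0.0083], "dr": [0, 0, 0], "jaw": 6},
    {"dp": [0, 0, -0.01], "dr": [0, 0, 0], "jaw": 6},
    {"dp": [0, 0, -0.01], "dr": [0, 0, 0], "jaw": 6},
    {"dp": [0, 0, -0.01], "dr": [0, 0, 0], "jaw": 6},
    {"dp": [0, 0, -0.01], "dr": [0, 0, 0], "jaw": 6},
    {"dp": [0, 0, -0.01], "dr": [0, 0, 0], "jaw": 6},
  ],
)

```text
time_s: 6.23
position: [460.7, -42.0, 3.7]
ee_rot: [0.0, 0.593, 0.805, 0.0]
wrist_force: [-0.2, 0.5, 0.2]
opening: 0.69
grasp_force: 0.0
```

Run:
```python
from h import *
print(sense()['wrist_force'],sense()['position'])
w=vision.grab_frame("wrist"); s=vision.grab_frame("side")
a=cv2.resize(w[180:360,230:410],(399,400),interpolation=2)
b=cv2.resize(s[150:230,280:360],(399,400),interpolation=2)
cv2.imwrite("pics/w3.png",np.hstack([a,b])[:,:,::-1])
```

```text
[-0.20745766  0.46648982  0.16250012] [460.73028853 -42.01468115   3.71501139]
```

View pics/w3.png

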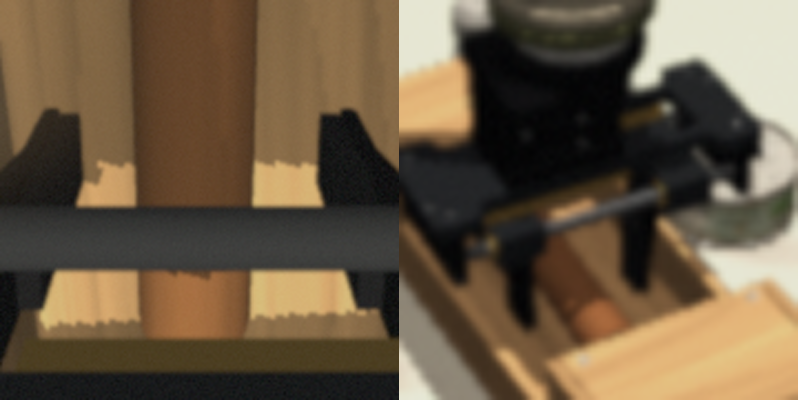

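The tips still only straddle the pin's upper part: at left (50,115) and (345,115) in the wrist crop the fingers are clear on both sides, with no contact. I'll go 9 mm lower, then close.

Converted, -0.9 cm is -0.015, -0.8 cm is -0.0133.

Emit:
drive_tool(
  rows=[
    {"dp": [0, 0, -0.0017], "dr": [0, 0, 0], "jaw": 6},
    {"dp": [0, 0, -0.0033], "dr": [0, 0, 0], "jaw": 6},
    {"dp": [0, 0, -0.005], "dr": [0, 0, 0], "jaw": 6},
    {"dp": [0, 0, -0.0067], "dr": [0, 0, 0], "jaw": 6},
    {"dp": [0, 0, -0.0083], "dr": [0, 0, 0], "jaw": 6},
    {"dp": [0, 0, -0.01], "dr": [0, 0, 0], "jaw": 6},
    {"dp": [0, 0, -0.0117], "dr": [0, 0, 0], "jaw": 6},
    {"dp": [0, 0, -0.0133], "dr": [0, 0, 0], "jaw": 6},
    {"dp": [0, 0, -0.015], "dr": [0, 0, 0], "jaw": 6},
    {"dp": [0, 0, -0.015], "dr": [0, 0, 0], "jaw": 6},
  ],
)

```text
time_s: 7.17
position: [460.5, -42.0, -5.5]
ee_rot: [-0.0, 0.593, 0.805, -0.0]
wrist_force: [0.1, 0.3, 0.0]
opening: 0.688
grasp_force: 0.0
```

Emit:
drive_tool(
  rows=[
    {"dp": [0, 0, 0], "dr": [0, 0, 0], "jaw": 5},
    {"dp": [0, 0, 0], "dr": [0, 0, 0], "jaw": 4},
    {"dp": [0, 0, 0], "dr": [0, 0, 0], "jaw": 3.5},
    {"dp": [0, 0, 0], "dr": [0, 0, 0], "jaw": 3.2},
    {"dp": [0, 0, 0], "dr": [0, 0, 0], "jaw": 3},
    {"dp": [0, 0, 0], "dr": [0, 0, 0], "jaw": 2.5},
    {"dp": [0, 0, 0], "dr": [0, 0, 0], "jaw": 1.5},
    {"dp": [0, 0, 0], "dr": [0, 0, 0], "jaw": 1},
    {"dp": [0, 0, 0], "dr": [0, 0, 0], "jaw": 1},
    {"dp": [0, 0, 0], "dr": [0, 0, 0], "jaw": 1},
  ],
)

```text
time_s: 8.0
position: [460.6, -42.1, -5.3]
ee_rot: [-0.0, 0.593, 0.805, -0.0]
wrist_force: [-2.5, -0.9, 1.2]
opening: 0.337
grasp_force: 30.0
```

The pin is gripped, with opening 29 mm and 30 N. I'll lift 15 mm, then slide left.

Converted, 1.6 cm is 0.0267, 1.5 cm is 0.025.

Emit:
drive_tool(
  rows=[
    {"dp": [0, 0, 0.0017], "dr": [0, 0, 0], "jaw": 1},
    {"dp": [0, 0, 0.005], "dr": [0, 0, 0], "jaw": 1},
    {"dp": [0, 0, 0.0083], "dr": [0, 0, 0], "jaw": 1},
    {"dp": [0, 0, 0.0117], "dr": [0, 0, 0], "jaw": 1},
    {"dp": [0, 0, 0.015], "dr": [0, 0, 0], "jaw": 1},
    {"dp": [0, 0, 0.0183], "dr": [0, 0, 0], "jaw": 1},
    {"dp": [0, 0, 0.0217], "dr": [0, 0, 0], "jaw": 1},
    {"dp": [0, 0, 0.025], "dr": [0, 0, 0], "jaw": 1},
    {"dp": [0, 0, 0.0267], "dr": [0, 0, 0], "jaw": 1},
    {"dp": [0, 0, 0.0267], "dr": [0, 0, 0], "jaw": 1},
  ],
)

```text
time_s: 8.83
position: [460.9, -42.0, 10.9]
ee_rot: [0.0, 0.593, 0.805, 0.0]
wrist_force: [1.3, -0.6, -1.6]
opening: 0.337
grasp_force: 30.0
```

Run:
```python
from h import *
print(sense()['wrist_force'],sense()['position'],sense()['moment'],sense()['grasp_force'])
s=vision.grab_frame("side");w=vision.grab_frame("wrist")
b=cv2.resize(s[130:240,260:380],(480,440),interpolation=2); a=cv2.resize(w[0:400,200:440],(264,440),interpolation=2)
cv2.imwrite("pics/s4.png",np.hstack([a,b])[:,:,::-1])
```

```text
[ 1.31209783 -0.64051003 -1.58464804] [460.86524542 -41.99484405  10.93434422] [-0.10427542  0.02962618 -0.01862328] 29.99634951353073
```

View pics/s4.png

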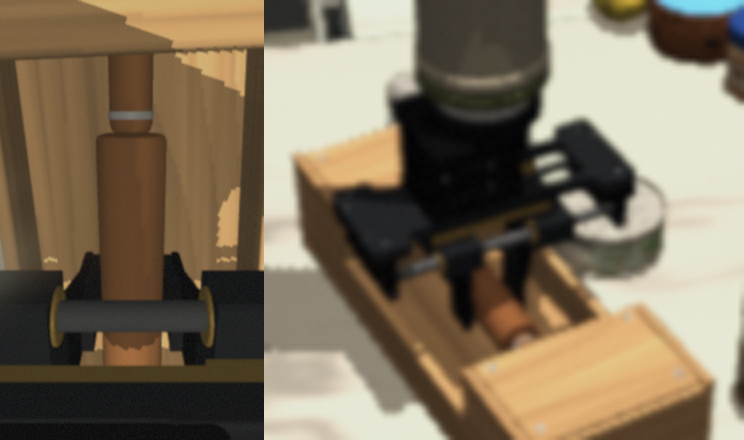

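The wrist and side views show the pin held between the fingers and lifted off its rests. The gripper's right bracket tip at side px (349,185) looks near the tin, so I'll check its height before sliding.

Run:
```python
from h import *
ms,mw=vision.camera_model("side"),vision.camera_model("wrist")
a=np.radians(17); n=np.array([-np.sin(a),np.cos(a),0]); ex=np.array([np.cos(a),np.sin(a),0]); c=np.array([460.7,-42,0])
for uv in ((260+(618-264)/4,130+225/4),(260+(390-264)/4,130+293/4)):
    o,d=ray(ms,uv)
    for off in (-30,-15,0):
        t=(off-(o-c)@n)/(d@n); p=o+d*t; print(off,((p-c)@ex).round(1),p.round(1))
# left body end top edge & ring in wrist
for z in (50,55,60,65,70):
    print(z,[((onz(mw,(200+x/1.1,y/1.1),z)-c)@n).round(1) for x,y in ((131,132),(131,115))], [((onz(mw,(200+x/1.1,55/1.1),z)-c)@n).round(1) for x in (131,)])
t=[onz(vision.camera_model("side"),u,40).round(0) for u in ((346,181),)];print(t)
```

```text
-30 83.3 [549.2 -46.3 110.9]
-15 92.0 [553.  -29.5  97.3]
0 100.6 [556.9 -12.6  83.8]
-30 -82.9 [390.2 -94.9 114.3]
-15 -77.3 [391.2 -78.9 100.9]
0 -71.6 [392.2 -62.9  87.4]
50 [np.float64(70.6), np.float64(77.7)] [np.float64(101.4)]
55 [np.float64(70.9), np.float64(77.8)] [np.float64(100.7)]
60 [np.float64(71.3), np.float64(77.9)] [np.float64(100.0)]
65 [np.float64(71.6), np.float64(78.0)] [np.float64(99.4)]
70 [np.float64(71.9), np.float64(78.1)] [np.float64(98.7)]
[array([567.,  68.,  40.])]
```

The brackets hang at z of at least 84, well above the 40 mm tin. The COM is about 11 mm left of the grip, at box y of about +4. I'll slide left 37 mm along the pin axis.

Converted, 3.55 cm is 0.0592, 3.4 cm is 0.0567.

Emit:
drive_tool(
  rows=[
    {"dp": [-0.0017, 0.005, 0], "dr": [0, 0, 0], "jaw": 1},
    {"dp": [-0.0033, 0.0117, 0], "dr": [0, 0, 0], "jaw": 1},
    {"dp": [-0.0058, 0.02, 0.0008], "dr": [0, 0, 0], "jaw": 1},
    {"dp": [-0.0083, 0.0283, 0.0017], "dr": [0, 0, 0], "jaw": 1},
    {"dp": [-0.0108, 0.0367, 0.0017], "dr": [0, 0, 0], "jaw": 1},
    {"dp": [-0.0133, 0.045, 0.0017], "dr": [0, 0, 0], "jaw": 1},
    {"dp": [-0.0158, 0.0517, 0.0017], "dr": [0, 0, 0], "jaw": 1},
    {"dp": [-0.0175, 0.0567, 0.0017], "dr": [0, 0, 0], "jaw": 1},
    {"dp": [-0.0183, 0.0592, 0.0017], "dr": [0, 0, 0], "jaw": 1},
    {"dp": [-0.0183, 0.0592, 0.0017], "dr": [0, 0, 0], "jaw": 1},
  ],
)

```text
time_s: 9.77
position: [449.6, -6.2, 11.7]
ee_rot: [-0.0, 0.593, 0.805, 0.0]
wrist_force: [-0.4, -0.1, -2.9]
opening: 0.336
grasp_force: 30.0
```

Run:
```python
from h import *
s=sense();print(s['wrist_force'],s['position'],s['moment'],s['grasp_force'],s['opening'])
import math
# right end visible? check side frame later
cv2.imwrite("pics/s5.png",cv2.resize(vision.grab_frame("side")[130:250,260:390],(650,600),interpolation=2)[:,:,::-1])
```

```text
[-0.43272727 -0.09154465 -2.91914596] [449.60866596  -6.1543041   11.6785082 ] [-0.08009891  0.04436705  0.04298531] 29.99636024236679 0.3359193050640605
```

View pics/s5.png

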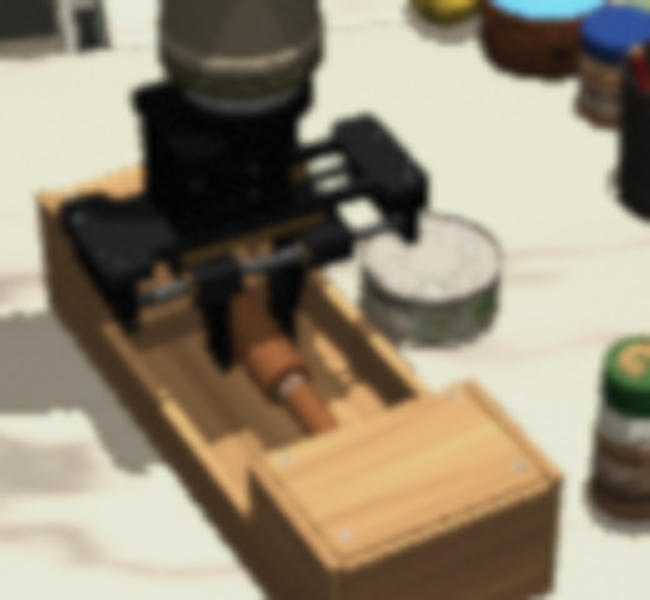

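The side view shows the pin held and slid left. Its right handle is visible from (285,380) to (330,430), running behind the near cover's edge only by perspective. Next comes the first half of the tilt.

Converted, 1 cm is 0.0167, 0.87 cm is 0.0145, -7.65 degrees is -0.0638.

Emit:
drive_tool(
  rows=[
    {"dp": [0.0003, -0.0013, 0.002], "dr": [-0.0079, -0.0025, 0], "jaw": 1},
    {"dp": [0.0008, -0.0025, 0.0042], "dr": [-0.0158, -0.005, 0], "jaw": 1},
    {"dp": [0.0012, -0.0037, 0.0062], "dr": [-0.0238, -0.0075, 0], "jaw": 1},
    {"dp": [0.0015, -0.005, 0.0083], "dr": [-0.0317, -0.01, 0], "jaw": 1},
    {"dp": [0.002, -0.0062, 0.0103], "dr": [-0.04, -0.0125, 0], "jaw": 1},
    {"dp": [0.0023, -0.0073, 0.0125], "dr": [-0.0475, -0.015, 0], "jaw": 1},
    {"dp": [0.0027, -0.0083, 0.0145], "dr": [-0.0558, -0.0175, 0], "jaw": 1},
    {"dp": [0.003, -0.0097, 0.0167], "dr": [-0.0638, -0.0196, 0], "jaw": 1},
    {"dp": [0.003, -0.0097, 0.0167], "dr": [-0.0638, -0.0196, 0], "jaw": 1},
    {"dp": [0.003, -0.0097, 0.0167], "dr": [-0.0638, -0.0196, 0], "jaw": 1},
  ],
)

```text
time_s: 10.65
position: [451.5, -12.3, 21.7]
ee_rot: [0.056, 0.592, 0.803, -0.041]
wrist_force: [0.1, 0.1, -1.5]
opening: 0.335
grasp_force: 30.0
```

Converted, 1.04 cm is 0.0173, 0.91 cm is 0.0152, -6.7 degrees is -0.0558.

Emit:
drive_tool(
  rows=[
    {"dp": [0.0003, -0.001, 0.0022], "dr": [-0.0071, -0.0021, 0], "jaw": 1},
    {"dp": [0.0007, -0.002, 0.0043], "dr": [-0.0142, -0.0042, 0], "jaw": 1},
    {"dp": [0.0008, -0.003, 0.0065], "dr": [-0.0208, -0.0067, 0], "jaw": 1},
    {"dp": [0.0012, -0.004, 0.0087], "dr": [-0.0279, -0.0083, 0], "jaw": 1},
    {"dp": [0.0015, -0.005, 0.0108], "dr": [-0.035, -0.0108, 0], "jaw": 1},
    {"dp": [0.0018, -0.006, 0.013], "dr": [-0.0417, -0.0129, 0], "jaw": 1},
    {"dp": [0.002, -0.007, 0.0152], "dr": [-0.0492, -0.015, 0], "jaw": 1},
    {"dp": [0.0023, -0.008, 0.0173], "dr": [-0.0558, -0.0171, 0], "jaw": 1},
    {"dp": [0.0023, -0.008, 0.0173], "dr": [-0.0558, -0.0171, 0], "jaw": 1},
    {"dp": [0.0023, -0.008, 0.0173], "dr": [-0.0558, -0.0171, 0], "jaw": 1},
  ],
)

```text
time_s: 11.48
position: [452.9, -17.0, 32.0]
ee_rot: [0.105, 0.588, 0.798, -0.078]
wrist_force: [0.0, -0.6, -1.7]
opening: 0.335
grasp_force: 30.0
```

Run:
```python
from h import *
from scipy.spatial.transform import Rotation as R
st=sense(); q=st['ee_rot']; r=R.from_quat([q[1],q[2],q[3],q[0]]); u=-r.apply([0,0,1]); P=st['position']+44.5*u
a=np.radians(17);ep=np.array([-np.sin(a),np.cos(a),0]); th=np.arccos(u[2]); ax=ep*np.cos(th)-np.array([0,0,1])*np.sin(th)
print(np.degrees(th),"P",P.round(1),st['wrist_force'],st['moment'],st['grasp_force'])
COM=P+11*ax
m=vision.camera_model("side"); s=vision.grab_frame("side")
print("left",(COM+120*ax).round(0),"right",(COM-120*ax).round(0),"px right",proj(m,COM-120*ax).round(1),"bodyR",proj(m,COM-60*ax).round(1))
b=s[:,:,::-1].copy(); hsv=cv2.cvtColor(b,cv2.COLOR_BGR2HSV); k=cv2.inRange(hsv,(3,150,40),(13,255,190)); k[:, :290]=0;k[:,360:]=0;k[:150]=0;k[260:]=0
for c in sorted(cv2.findContours(k,0,1)[0],key=cv2.contourArea)[::-1][:3]:
    p=c[:,0]; print(cv2.contourArea(c),cv2.minAreaRect(c), p[p[:,1].argmax()],p[p[:,0].argmax()])
cv2.imwrite("pics/s6.png",b)
```

```text
14.99295926045774 P [449.5  -6.   75. ] [ 0.01539013 -0.55894033 -1.6706842 ] [ 0.28327158  0.20725426 -0.01889605] 29.995808601379395
left [412. 115.  41.] right [ 480. -107.  103.] px right [327.  205.6] bodyR [317.3 197.5]
113.0 ((310.00006103515625, 190.00003051757812), (18.384775161743164, 9.899494171142578), 45.0) [313 200] [319 193]
57.5 ((322.739990234375, 201.67999267578125), (12.400001525878906, 5.800000190734863), 36.869895935058594) [324 206] [328 205]
0.0 ((296.20001220703125, 182.90000915527344), (4.4721360206604, 0.4472135603427887), 63.43495178222656) [297 185] [297 184]
```

The seen right end (327,206) matches the prediction (327,205.6): right end z about 103, left end z about 41. The tilt condition is met with almost no contact force. I'll draw it out along its axis.

Converted, -8.3 cm is -0.1383, 2.8 cm is 0.0467.

Emit:
drive_tool(
  rows=[
    {"dp": [0.0025, -0.0083, 0.0023], "dr": [0, 0, 0], "jaw": 1},
    {"dp": [0.0067, -0.0217, 0.0067], "dr": [0, 0, 0], "jaw": 1},
    {"dp": [0.0117, -0.0383, 0.0122], "dr": [0, 0, 0], "jaw": 1},
    {"dp": [0.0167, -0.055, 0.018], "dr": [0, 0, 0], "jaw": 1},
    {"dp": [0.0217, -0.0717, 0.0238], "dr": [0, 0, 0], "jaw": 1},
    {"dp": [0.0275, -0.09, 0.03], "dr": [0, 0, 0], "jaw": 1},
    {"dp": [0.0333, -0.1083, 0.0358], "dr": [0, 0, 0], "jaw": 1},
    {"dp": [0.0383, -0.125, 0.0417], "dr": [0, 0, 0], "jaw": 1},
    {"dp": [0.0417, -0.1367, 0.0458], "dr": [0, 0, 0], "jaw": 1},
    {"dp": [0.0425, -0.1383, 0.0467], "dr": [0, 0, 0], "jaw": 1},
  ],
)

```text
time_s: 12.37
position: [478.7, -102.2, 60.7]
ee_rot: [0.105, 0.589, 0.797, -0.078]
wrist_force: [-0.3, -0.2, -1.0]
opening: 0.334
grasp_force: 30.0
```

Converted, 13 cm is 0.2167, 12.4 cm is 0.2067.

Emit:
drive_tool(
  rows=[
    {"dp": [0, 0, 0.0083], "dr": [0, 0, 0], "jaw": 1},
    {"dp": [0, 0, 0.025], "dr": [0, 0, 0], "jaw": 1},
    {"dp": [0, 0, 0.05], "dr": [0, 0, 0], "jaw": 1},
    {"dp": [0, 0, 0.0783], "dr": [0, 0, 0], "jaw": 1},
    {"dp": [0, 0, 0.1067], "dr": [0, 0, 0], "jaw": 1},
    {"dp": [0, 0, 0.135], "dr": [0, 0, 0], "jaw": 1},
    {"dp": [0, 0, 0.1633], "dr": [0, 0, 0], "jaw": 1},
    {"dp": [0, 0, 0.1883], "dr": [0, 0, 0], "jaw": 1},
    {"dp": [0, 0, 0.2067], "dr": [0, 0, 0], "jaw": 1},
    {"dp": [0, 0, 0.2167], "dr": [0, 0, 0], "jaw": 1},
  ],
)

```text
time_s: 13.2
position: [478.9, -99.6, 191.9]
ee_rot: [0.105, 0.588, 0.798, -0.077]
wrist_force: [0.2, -0.5, -1.4]
opening: 0.335
grasp_force: 30.0
```

Converted, 0.5 cm is 0.0083, 0.4 cm is 0.0067, 1.4 degrees is 0.0117.

Emit:
drive_tool(
  rows=[
    {"dp": [0, 0, 0.0017], "dr": [0.0117, 0.0033, 0], "jaw": 1},
    {"dp": [0, 0, 0.0033], "dr": [0.0267, 0.0083, 0], "jaw": 1},
    {"dp": [0, 0, 0.005], "dr": [0.0433, 0.0133, 0], "jaw": 1},
    {"dp": [0, 0, 0.0067], "dr": [0.06, 0.0183, 0], "jaw": 1},
    {"dp": [0, 0, 0.0083], "dr": [0.0767, 0.0233, 0], "jaw": 1},
    {"dp": [0, 0, 0.0083], "dr": [0.0933, 0.0283, 0], "jaw": 1},
    {"dp": [0, 0, 0.0083], "dr": [0.1083, 0.0333, 0], "jaw": 1},
    {"dp": [0, 0, 0.0083], "dr": [0.1167, 0.0358, 0], "jaw": 1},
    {"dp": [0, 0, 0.0083], "dr": [0.1196, 0.0367, 0], "jaw": 1},
    {"dp": [0, 0, 0.0083], "dr": [0.1196, 0.0367, 0], "jaw": 1},
  ],
)

```text
time_s: 14.03
position: [478.2, -100.3, 194.8]
ee_rot: [-0.0, 0.593, 0.805, -0.0]
wrist_force: [-0.6, -0.0, -2.3]
opening: 0.336
grasp_force: 30.0
```

Run:
```python
from h import *
from scipy.spatial.transform import Rotation as R
st=sense(); q=st['ee_rot']; r=R.from_quat([q[1],q[2],q[3],q[0]]); u=-r.apply([0,0,1]); P=st['position']+44.5*u
a=np.radians(17);ep=np.array([-np.sin(a),np.cos(a),0]);COM=P+11*ep
print(u.round(3),P.round(1),st['wrist_force'],st['grasp_force'],st['opening'],np.abs(st['qvel']).max())
for n in ("side","top","wrist"):
    m=vision.camera_model(n); b=vision.grab_frame(n)[:,:,::-1].copy(); hsv=cv2.cvtColor(b,cv2.COLOR_BGR2HSV)
    L,Rr=proj(m,COM+120*ep),proj(m,COM-120*ep); print(n,"pred L,R",L.round(),Rr.round())
    k=cv2.inRange(hsv,(3,140,35),(14,255,200)); M=np.zeros_like(k); cv2.line(M,tuple(int(v) for v in L),tuple(int(v) for v in Rr),255,30); k&=M
    for c in sorted(cv2.findContours(k,0,1)[0],key=cv2.contourArea)[::-1][:3]:
        p=c[:,0]; print(cv2.contourArea(c),"left",p[p[:,0].argmin()],"right",p[p[:,0].argmax()],"top",p[p[:,1].argmin()],"bot",p[p[:,1].argmax()])
```

```text
[0.001 0.    1.   ] [ 478.2 -100.3  239.3] [-0.58050912 -0.04897909 -2.29518551] 29.995407164096832 0.3359505661326383 0.017986510682919427
side pred L,R [303. 135.] [347. 186.]
169.0 left [321 150] right [337 168] top [321 150] bot [330 173]
73.5 left [334 175] right [348 185] top [337 172] bot [345 186]
0.5 left [311 150] right [312 151] top [311 150] bot [311 151]
top pred L,R [304. 193.] [410. 171.]
112.0 left [305 190] right [328 192] top [326 182] bot [309 196]
13.0 left [330 183] right [333 186] top [331 182] bot [331 189]
2.5 left [409 170] right [410 169] top [410 169] bot [409 172]
wrist pred L,R [321. -30.] [319. 414.]
4605.5 left [304 195] right [335 192] top [306 110] bot [320 272]
2853.5 left [305  45] right [336  44] top [306   0] bot [307  99]
823.0 left [304 304] right [334 331] top [305 303] bot [315 332]
```

Both ends appear where a level pin at z of about 239 should be: right end seen at side (347,186) and top (410,170), left end at top (305,190). I'll hold for one call, check that the three neighbours haven't moved, and hand in.

Emit:
drive_tool(
  rows=[
    {"dp": [0, 0, 0], "dr": [0, 0, 0], "jaw": 1},
    {"dp": [0, 0, 0], "dr": [0, 0, 0], "jaw": 1},
    {"dp": [0, 0, 0], "dr": [0, 0, 0], "jaw": 1},
    {"dp": [0, 0, 0], "dr": [0, 0, 0], "jaw": 1},
    {"dp": [0, 0, 0], "dr": [0, 0, 0], "jaw": 1},
    {"dp": [0, 0, 0], "dr": [0, 0, 0], "jaw": 1},
    {"dp": [0, 0, 0], "dr": [0, 0, 0], "jaw": 1},
    {"dp": [0, 0, 0], "dr": [0, 0, 0], "jaw": 1},
    {"dp": [0, 0, 0], "dr": [0, 0, 0], "jaw": 1},
    {"dp": [0, 0, 0], "dr": [0, 0, 0], "jaw": 1},
  ],
)

```text
time_s: 15.02
position: [478.4, -100.1, 195.1]
ee_rot: [0.0, 0.593, 0.805, 0.0]
wrist_force: [0.6, -0.0, -2.1]
opening: 0.339
grasp_force: 30.0
```

Run:
```python
from h import *
a=cv2.imread("pics/side0.png"); b=vision.grab_frame("side")[:,:,::-1]
for n,(x,y,w,h) in (("shaker",(286,144,20,16)),("tin",(328,170,36,30)),("jar",(375,194,26,44))):
    t=a[y:y+h,x:x+w]; r=cv2.matchTemplate(np.ascontiguousarray(b[y-10:y+h+10,x-10:x+w+10]),t,cv2.TM_CCOEFF_NORMED)
    _,v,_,p=cv2.minMaxLoc(r); print(n,round(v,2),p[0]-10,p[1]-10)
s=sense();print(s['grasp_force'],s['position'],np.abs(s['qvel']).max())
print(manip.close_job())
```

```text
shaker 0.35 -2 -10
tin 0.67 0 0
jar 1.0 0 0
29.995437562465668 [ 478.39819624 -100.13051416  195.06360613] 0.001851407989991735
the job is handed in; nothing more can be done
None
```

The rolling pin came out of the box right end first and is held level and still at about z 239 mm, roughly 15 cm above the box top. The job is handed in with no verdict shown; the final image check confirmed the jar in place, matched the tin only partly, and gave no usable reading for the shaker, which the gripper never went near.

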